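# Turn a machined plate over with a lifter for its second measurement

## Task

The steel plate on the low step of the turn-over block has been measured on its recessed face. Pick up the lifter by its grip, slide the blade under the plate's overhanging edge and tip the plate over the step onto the higher ledge so that it lies recesses down, then push it square and flush up against the stop bar with the lifter and lay the lifter back flat on its cork mat. Do not touch the plate with the gripper or arm, and leave the bottle, the ring gauge and the wooden case where they are.

Things in the scene. Friction and masses are not known exactly. Their poses are not given: they have to be found in the camera images.
- block: Fixed aluminium turn-over block, 150 long (x) x 90 wide (y), two rubber-faced levels. Origin on the table under the riser between them, midway across; x points from low step to ledge (roughly away from the robot), z up. Low step: x -50 to 0, top 45 above the table. Ledge: x 0 to 90, top at 50. Steel stop bar across the far end: x 90 to 100, top at 62. Nothing stands before x = -50.
- riser (a point): Top edge of the 5 mm riser, middle (block x = 0, z = 50). The plate, tipped up, ends standing on its far end on the low step against the riser; pushed some 10 degrees past upright it falls over by itself and lies on the ledge, its near edge projecting a few mm back over the riser, its far edge some 2 cm short of the stop bar.
- ledge (a point): Centre of the ledge's top face (block x = 45, y = 0, z = 50 mm); axes as the block's.
- plate: Loose flat steel plate, 70 (x) x 50 (y) x 6 (z) mm, 0.1 to 0.2 kg. Origin at its centre. z points out of the face that has a round 30 mm recess and two 9 mm blind holes, all 3 deep; the other face is plain. Starts recessed face up on the low step, x along block x, far edge 1 to 4 mm from the riser, so its near edge overhangs the step's front by about 22 mm.
- lifter: Loose lifter, 0.08 to 0.17 kg: flat steel blade 105 long x 32 wide x 2.5 thick with an upright black grip. Origin on the blade's underside under the grip's middle; x along the blade to its front edge (80 ahead; it ends 25 behind), z up. The grip is 40 long (x) x 14 thick (y), its top 50 above the underside: pinch it across y from above.
- blade_mid (a point): Middle of the blade's underside, 27.5 mm ahead of the lifter's origin.
- blade_tip (a point): Middle of the blade's front edge, on the underside, 80 mm ahead of the lifter's origin.
- mat: Fixed cork mat, 170 (x) x 100 (y) x 3 thick, on the table; origin at the centre of its underside. The lifter starts lying on it, its blade along the mat's x within about 0.15 rad, and belongs back on it.
- cleaner: Bystander: amber bottle, 48 in diameter, 120 tall; origin at the centre of its underside.
- ring_gauge: Bystander: dark steel ring, 60 outside, 28 bore, 18 tall, lying flat; origin at the centre of its underside.
- gauge_case: Bystander: closed wooden case 110 x 70 x 35; origin at the centre of its underside.
Not all that is in view belongs to the job. Several things look just like the mat: the one meant starts farthest to the robot's right. Of the things that look like the lifter, take the one that is farthest to the robot's left at the start.

How it is judged:
By the outcome, as a careful person would: the job done as asked, in the order asked, and still so for the second after the job is handed in, with the robot touching nothing.
It also fails if it takes over 58 s, if anything falls off the work surface, if the arm or the gripper's body presses on something with over 40 N, if the wrist force passes 120 N, or if a joint passes its speed limit or range.

## Robot

A 6-joint arm with a two-finger parallel gripper is mounted at the origin on the work surface. World frame = base frame: x ahead of the robot, y to its left, z up, the work surface at z = 0. Lengths are in m, angles in rad, forces in N, time in s.
With the tool pointing down it reaches from about 0.4 to 0.825 m from the base axis. Payload 7 kg.
Tool frame: the origin (TCP) lies on the centre line of the jaws, within the pads' length; the fingertips stand 22 mm ahead of it and the grasp point (between the pads) lies 3 mm ahead of it; z points along the fingers, y is the line along which they close (so a half turn about z gives the same grasp; the last joint's range is limited). The gripper opens to 88 mm and grips with 3 to 60 N. Pads are 19 mm wide; open, the fingers measure 130 mm over their backs; the gripper's body (78 mm by 193 mm) begins 47 mm behind the grasp point.
Start: joints at [-1.021, 0.359, 0.012, 0, -1.224, -0.288], TCP at [0.175, -0.652, 0.249] pointing down, gripper open.
Joint ranges: [-3.07, 3.07], [-1.43, 2.12], [-1.02, 1.25], [-3.03, 1.67], [-3.05, -0], [-3.03, 3.03]. Speed limits (rad/s): [2.39, 2.39, 3.01, 3.14, 3.14, 3.14].

## Interface

Orientations are given as [roll, pitch, yaw] about the fixed x, y, z axes, in that order (R = Rz(yaw) Ry(pitch) Rx(roll)).
In Python, from station import monitor, viewer, order gives the robot as it stands. The module is installed in compiled form; this text tells all that it offers.
- The arm moves only by the tool servo_tool, never from a script. Its argument "targets" is a list of rows, each an object with "angular": the turn, a rotation vector about the tool's x, y, z in degrees, a list of three; "xyz": the shift along the tool's x, y, z in cm, a list of three; "claw": the finger opening in cm, from 0 to 8.76. A call has 1 to 20 rows; each row shifts and turns the commanded pose from where the row before left it, along the tool's axes as they then stand; what a row does not reach is not made up. A row lasts 1/10 s, in which the tool goes at most 50 mm and 8.59 degrees, less where a joint would pass 70% of its speed; a pose out of reach is approached as far as the arm can. A call is refused whole if a number of a shift passes 5 or a number of a turn 8.59, either way. A call with a gripper value outside its range is refused whole. The fingers move at their own pace and stop on an object; "force" is the grip in N (left out, the last holds). Time passes only in rows, so rows that do not move let the fingers close. It gives the time, the measured TCP pose, the force, the opening and the grip force at its end, in the units of the state.
- monitor.get_state(): the state, without advancing time (a new reading comes with each control period).
- viewer.grab_frame(name): name is "scene" or "side" or "wrist"; returns a dict with "color" (480x640x3 uint8, blue, green, red), "fovy" (degrees; the focal length in pixels is half the picture's height over the tangent of half this angle, whatever the lens; pixels are square), "cx", "cy" (the principal point, pixels), "R" (3x3) and "t" (3): a world point X has camera coordinates R X + t. Camera axes: x right, y down, z forward; pixel columns grow to the right and rows downward; lengths in m; the calibration is good to about 2 mm. The wrist camera is an equidistant fisheye: a pixel r from the principal point sees the ray r / f radians off the axis. A picture is of the moment at which its call begins. There is no depth.
- order.job_done(): hands the job in; it is judged then, once.
The state is a dict: "t": time; "q": joint angles; "qd": joint speeds; "joint_efforts": joint torques, N m; "eef_pos": TCP position; "ee_rot": TCP orientation; "force": force on the tool from outside, world axes, zero at the start; "moment": the same for the moment, N m; "width": finger opening in m; "gripper_force": force on a finger pad.
Only numpy, scipy, OpenCV 4.12 (cv2) and the standard library are available. Lean on these libraries where they do the work, as an engineer would, in place of code of your own. Each camera call takes 0.05 s, during which the arm holds its last target. There are 200 camera calls.

## Working session

There is one attempt and no reset: what is moved stays moved. The work goes in short steps, Python scripts to look and compute and a tool call to move; the robot and the scene stay as the last step left them, time stands still between calls to the robot, and variables do not carry over. Pictures are saved under pics/ and viewed, at most 10 in all, crops included, and the job is handed in when it is done.

Besides the shell and the picture viewer there is one more tool, called as name(argument=value, ...) on one line, values as JSON. servo_tool: Moves the arm, as the interface text tells. Its arguments: {"type":"object","properties":{"targets":{"type":"array"},"force":{"type":"number"}},"required":["targets"]}

```bash
mkdir -p pics; ls
cat > h.py <<'E'
import numpy as np, cv2, json
from station import monitor, viewer, order
from scipy.spatial.transform import Rotation as Ro
def grab(n,save=None):
    f=viewer.grab_frame(n)
    if save: cv2.imwrite('pics/'+save,f['color']); np.savez('pics/'+save+'.npz',**f)
    return f
def ray(f,u,v,wrist=False):
    fl=240/np.tan(np.radians(f['fovy'])/2)
    x,y=u-f['cx'],v-f['cy']
    if wrist:
        r=np.hypot(x,y); th=r/fl; d=np.array([x/r*np.sin(th),y/r*np.sin(th),np.cos(th)]) if r>0 else np.array([0,0,1.])
    else: d=np.array([x/fl,y/fl,1])
    R=np.array(f['R']);t=np.array(f['t'])
    return -R.T@t, R.T@d
def onz(f,u,v,z,wrist=False):
    o,d=ray(f,u,v,wrist); return o+d*(z-o[2])/d[2]
def proj(f,X,wrist=False):
    fl=240/np.tan(np.radians(f['fovy'])/2)
    c=np.array(f['R'])@np.array(X)+np.array(f['t'])
    if wrist:
        r=np.hypot(c[0],c[1]);th=np.arctan2(r,c[2]); return f['cx']+fl*th*c[0]/r, f['cy']+fl*th*c[1]/r
    return f['cx']+fl*c[0]/c[2], f['cy']+fl*c[1]/c[2]
E
python3 - <<'E'
from h import *
for n in('scene','side','wrist'):
    f=grab(n,n+'0.png'); o,d=ray(f,320,240); print(n,f['fovy'],f['cx'],f['cy'],o,d)
print(monitor.get_state())
E
```

```text
pics
scene 54.03920642280181 326.9600982144338 244.8410291284747 [ 0.92685677 -0.72339116  0.96150251] [-0.35953485  0.57822595 -0.73260764]
side 47.00184756452462 317.9690281076714 237.5337956712932 [-0.07824239  0.72096846  0.83235688] [ 0.49490902 -0.59927633 -0.62925865]
wrist 65.70646984690485 317.83555316831035 240.37592948346375 [ 0.10512529 -0.66895003  0.38446907] [ 0.25470015  0.07607125 -0.96404146]
{'t': 0.15, 'q': array([-1.02092943e+00,  3.59269489e-01,  1.12839346e-02, -2.18874585e-04,
       -1.22411843e+00, -2.88143393e-01]), 'qd': array([ 0.00060976, -0.00208151,  0.0029902 ,  0.00137355,  0.0001434 ,
       -0.0010809 ]), 'joint_efforts': array([-6.01510910e-04, -5.83277392e+01,  2.93292546e+01,  7.00114891e+00,
        8.81988293e-03, -1.02939218e-04]), 'eef_pos': array([ 0.17456149, -0.65169137,  0.24782022]), 'ee_rot': array([ 3.14028043e+00, -1.74328765e-04, -2.87994354e+00]), 'force': array([ 0.72420947, -0.26696671, -0.8482923 ]), 'moment': array([ 0.0109878 ,  0.00044605, -0.00922112]), 'gripper_force': 0.0, 'width': 0.08732974288546512}
```

View pics/scene0.png

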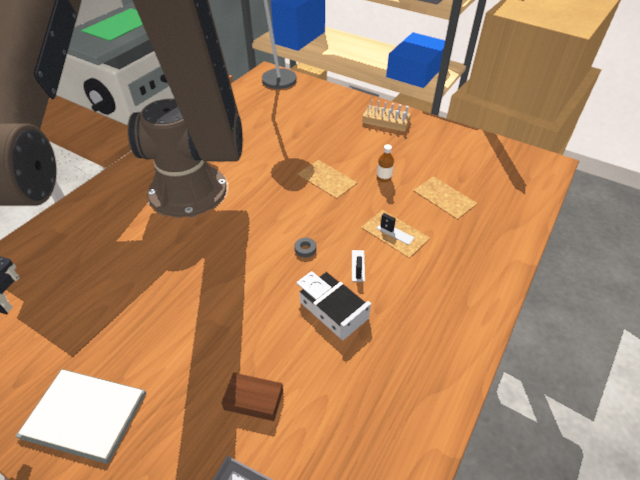

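View pics/side0.png

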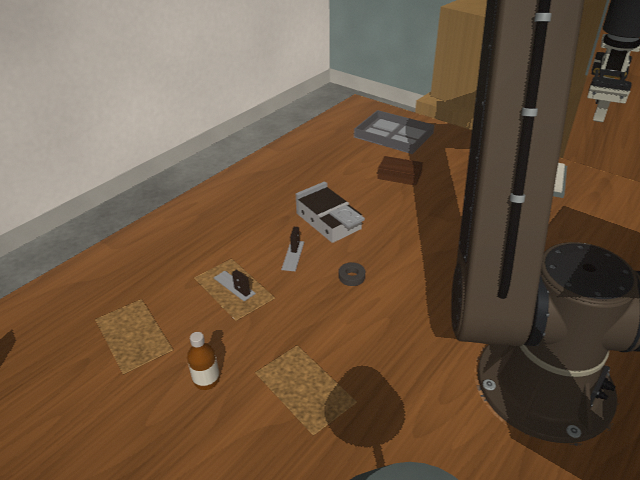

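The scene view shows the lifter on its mat at (390,228), another lifter-like part at (358,265), the block and plate at (335,300), the ring at (305,247), the bottle at (385,165) and the case at (253,395). The side view agrees: mat lifter at (237,287), block at (330,212). I'll enlarge the important parts.

Run:
```python
from h import *
a=cv2.imread('pics/scene0.png');b=cv2.imread('pics/side0.png')
# crops: scene 290..440 x 200..350 ; side 190..370 x 175..325
A=cv2.resize(a[200:350,290:440],(600,600),interpolation=cv2.INTER_CUBIC)[:, :]
A=cv2.resize(a[205:345,292:432],None,fx=2.85,fy=2.85,interpolation=cv2.INTER_CUBIC)
B=cv2.resize(b[175:325,190:370],None,fx=2.2,fy=2.2,interpolation=cv2.INTER_CUBIC)
C=np.zeros((400,800,3),np.uint8);C[:399,:399]=A[:399,:399];C[:330,402:798]=B[:330,:396]
cv2.imwrite('pics/crop0.png',C)
for n,u,v,z in [('mat',362,235,.003),('mat',387,214,.003),('mat',430,236,.003),('mat',407,255,.003)]:
    f=np.load('pics/scene0.png.npz');print(n,onz(f,u,v,z))
f=np.load('pics/scene0.png.npz')
for n,u,v,z in [('matL',328,178,.003),('matR',445,197,.003),('bott',385,178,0),('ring',305,253,0),('case',253,410,0),('lift2',358,270,0)]: print(n,onz(f,u,v,z))
```

```text
mat [0.54684867 0.11136108 0.003     ]
mat [0.56900725 0.22480551 0.003     ]
mat [0.71149424 0.20831309 0.003     ]
mat [0.68607846 0.1095227  0.003     ]
matL [0.33713121 0.27411295 0.003     ]
matR [0.68645815 0.38484998 0.003     ]
bott [0.48932397 0.37268615 0.        ]
ring [ 4.45659608e-01 -2.69270022e-02  1.11022302e-16]
case [ 0.59103988 -0.45067786  0.        ]
lift2 [ 0.59709657 -0.00377766  0.        ]
```

View pics/crop0.png

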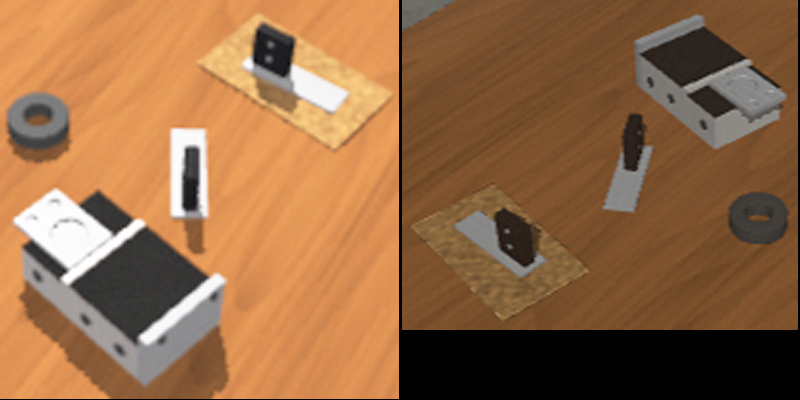

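The crop shows the lifter's tip pointing to +u/+v in the scene view (away from the robot). Next: block riser line, bar, plate and blade corners, from both views.

Run:
```python
from h import *
fs=np.load('pics/scene0.png.npz');fd=np.load('pics/side0.png.npz')
S=lambda x,y,z:onz(fs,292+x/2.85,205+y/2.85,z)
D=lambda x,y,z:onz(fd,190+(x-402)/2.2,175+y/2.2,z)
P=lambda n,p:print(n,np.round(p*1000,1))
P('S riser R',S(67,279,.05));P('S riser L',S(142,225,.05))
P('S bar outR',S(148,341,.062));P('S bar outL',S(224,281,.062))
P('D riser R',D(751,63,.05));P('D riser L',D(688,93,.05))
P('D bar outL',D(638,47,.062));P('D bar outR',D(703,19,.062))
for p in [(14,222),(55,189),(70,273),(115,237)]:P('S plate',S(*p,.051))
for p in [(785,98),(755,114),(708,90)]:P('D plate',D(*p,.051))
for p in [(243,66),(348,92),(332,110)]:P('S blade',S(*p,.0055))
for p in [(455,224),(477,211),(524,275),(545,262)]:P('D blade',D(*p,.0055))
for p in [(254,26),(294,38)]:P('S grip top',S(*p,.053))
for p in [(497,215),(508,209),(540,240),(532,243)]:P('D grip top',D(*p,.053))
```

```text
S riser R [ 576.9 -181.4   50. ]
S riser L [ 601.7 -100.4   50. ]
S bar outR [ 667.2 -205.5   62. ]
S bar outL [ 691.6 -123.3   62. ]
D riser R [ 570.  -177.2   50. ]
D riser L [590.7 -91.   50. ]
D bar outL [ 678.9 -111.8   62. ]
D bar outR [ 656.2 -200.5   62. ]
S plate [ 507.2 -155.5   51. ]
S plate [ 517.5 -106.6   51. ]
S plate [ 576.2 -175.6   51. ]
S plate [ 588.9 -124.1   51. ]
D plate [ 501.8 -145.9   51. ]
D plate [ 510.7 -103.9   51. ]
D plate [ 576.1 -107.3   51. ]
S blade [572.1 155.6   5.5]
S blade [676.1 177.9   5.5]
S blade [672.7 147.7   5.5]
D blade [677.  177.    5.5]
D blade [673.6 149.9   5.5]
D blade [571.  185.7   5.5]
D blade [567.4 160.6   5.5]
S grip top [574.  166.3  53. ]
S grip top [614.5 171.7  53. ]
D grip top [611.1 175.   53. ]
D grip top [608.8 162.5  53. ]
D grip top [554.3 174.7  53. ]
D grip top [557.4 182.1  53. ]
```

servo_tool(targets=[{"xyz": [-3.5,3.6,-0.4],"angular": [0,0,0],"claw": 8.76},{"xyz": [-3.5,3.6,-0.4],"angular": [0,0,0],"claw": 8.76},{"xyz": [-3.5,3.6,-0.4],"angular": [0,0,0],"claw": 8.76},{"xyz": [-3.5,3.6,-0.4],"angular": [0,0,0],"claw": 8.76},{"xyz": [-3.5,3.6,-0.4],"angular": [0,0,0],"claw": 8.76},{"xyz": [-3.5,3.6,-0.4],"angular": [0,0,0],"claw": 8.76},{"xyz": [-3.5,3.6,-0.4],"angular": [0,0,0],"claw": 8.76},{"xyz": [-3.5,3.6,-0.4],"angular": [0,0,0],"claw": 8.76},{"xyz": [-3.5,3.6,-0.4],"angular": [0,0,0],"claw": 8.76},{"xyz": [-3.5,3.6,-0.4],"angular": [0,0,0],"claw": 8.76},{"xyz": [-3.5,3.6,-0.4],"angular": [0,0,0],"claw": 8.76},{"xyz": [-3.5,3.6,-0.4],"angular": [0,0,0],"claw": 8.76},{"xyz": [0,0,0],"angular": [0,0,7.25],"claw": 8.76},{"xyz": [0,0,0],"angular": [0,0,7.25],"claw": 8.76},{"xyz": [0,0,0],"angular": [0,0,7.25],"claw": 8.76},{"xyz": [0,0,0],"angular": [0,0,7.25],"claw": 8.76},{"xyz": [0,0,0],"angular": [0,0,0],"claw": 8.76},{"xyz": [0,0,0],"angular": [0,0,0],"claw": 8.76}])

```text
t: 1.95
eef_pos: [0.4663, -0.1299, 0.2961]
ee_rot: [-3.142, -0.0, 2.901]
force: [-0.6, -0.1, -0.2]
width: 0.0874
gripper_force: 0.0
```

Run:
```python
from h import *
f=grab('wrist','w1.png'); print(f['fovy'],ray(f,f['cx']+1e-6,f['cy'],True)); s=monitor.get_state();print(s['eef_pos'],s['ee_rot'],s['t'])
```

```text
65.70646984690485 (array([ 0.39642049, -0.11128063,  0.43286872]), array([ 0.25894013, -0.06334062, -0.96381428]))
[ 0.46630739 -0.12989179  0.29614438] [-3.14156311e+00 -1.38193215e-04  2.90059855e+00] 2.0
```

View pics/w1.png

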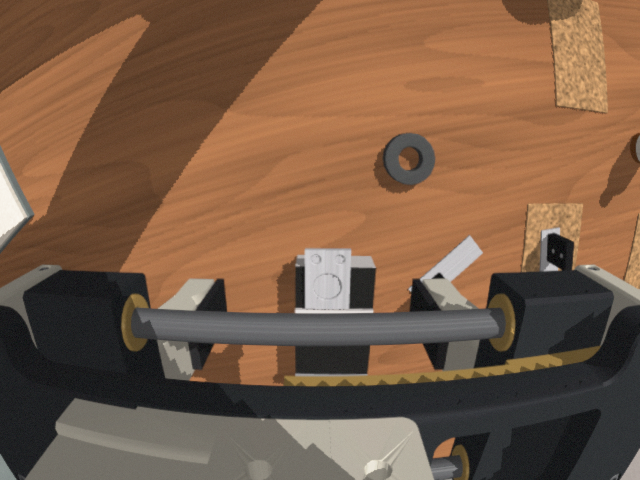

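The wrist view shows the plate (303–352, 249–309) on the block (296–375, 257–375), and the mat lifter at right (555,250). Now casting rays.

Run:
```python
from h import *
f=np.load('pics/w1.png.npz'); im=f['color']
g=cv2.cvtColor(im,cv2.COLOR_BGR2GRAY)
# plate mask: bright gray, low saturation
hsv=cv2.cvtColor(im,cv2.COLOR_BGR2HSV)
m=((hsv[...,1]<40)&(hsv[...,2]>120)).astype(np.uint8); m[:,:285]=0;m[:,385:]=0;m[:240]=0;m[306:]=0
for v in (252,256,262,270,280,290,300): 
    x=np.where(m[v]>0)[0]; print(v,x.min() if len(x) else None,x.max() if len(x) else None, ''.join('%4d'%q for q in g[v,290:382:2]))
for u in (310,320,335,345): print(u,g[243:258,u], g[300:318,u])
for u in (299,360,368): print(u,g[250:265,u],g[300:318,u])
P=lambda n,u,v,z:print(n,np.round(1000*onz(f,u,v,z,True),1))
P('pl nL',304,249.5,.051);P('pl nR',350.5,249,.051);P('pl fL',305.5,309.5,.051);P('pl fR',352,309,.051)
P('bl L',296,258,.045);P('bl R',373.5,257.5,.045)
```

```text
252 305 350  135 137 135 136 136 136 135 166 204 207 199 201 200 196 201 204 207 202 201 198 196 196 201 197 193 204 207 197 191 196 193 142 135 132 134 134 132 133 132 129 129 127 125 127 128 125
256 298 369  133 131 125 115 172 174 174 187 205 206 196 185 196 170 160 177 207 203 198 197 195 197 197 183 186 183 133 170 193 196 193 168 169 167 171 167 166 164 166 167 159 134 132 135 130 132
262 304 372  114  73  74 100 109 111 111 151 202 208 204 202 198 195 184 182 205 202 199 200 196 198 202 197 190 190 177 176 193 195 191 175 176 176 177 176 175 174 177 173 175 169 131 127 125 126
270 305 350   72  72  68  41  37  37  25  84 200 206 199 200 200 198 198 203 204 203 202 196 194 195 199 196 197 202 203 192 194 199 134  32  39  41  38  42  38  37  41  40  37  35  40 105 122 127
280 305 349   71  73  67  39  39  41  32  86 198 204 202 200 186 197 194 199 200 205 199 199 197 193 199 197 132 160 198 187 196 195  93  41  36  41  41  38  37  38  39  39  40  39  59 134 138 138
290 305 349   75  73  69  40  41  37  23  82 201 203 200 199 186 199 194 197 199 202 195 198 194 191 198 198 193 15
[... 727 characters left out ...]
 162 180 189 192 192 191 189 190 179] [192 191 193 193 191 191 191 193 191 177 198 220 214 128  78  79  80  86]
299 [135 134 136 137 143 172 178 170 140 113 110 111 109 109 121] [ 40  42  38  38  36  41  42  84 170 190 221 224 219 138  84  75  81  84]
360 [136 135 134 132 129 133 167 176 177 174 172 175 176 172 174] [ 40  34  38  38  38  39  37  50 106 168 190 214 210 101  76  78  83  85]
368 [133 134 129 128 122 134 167 173 175 177 175 177 173 176 176] [ 34  36  35  39  37  36  37  44  98 152 189 216 196  96  70  78  83  86]
pl nL [ 505.4 -153.2   51. ]
pl nR [ 516.7 -104.5   51. ]
pl fL [ 575.  -169.4   51. ]
pl fR [ 587.2 -117.8   51. ]
bl L [ 514.4 -164.9   45. ]
bl R [534.4 -81.6  45. ]
```

Run:
```python
from h import *
f=np.load('pics/w1.png.npz'); im=f['color']
g=cv2.cvtColor(im,cv2.COLOR_BGR2GRAY)
for v in (364,368,372,374,376,378): print(v,g[v,288:384:3])
for u in (300,330,360): print(u,g[262:272,u],g[366:384,u])
P=lambda n,u,v,z:print(n,np.round(1000*onz(f,u,v,z,True),1))
P('base L',297.5,255,.0);P('base R',370,255.5,.0)
P('topfront L',296,267,.045);P('topfront R',375,267,.045)
P('side L 300',295.5,300,.045);P('side R 300',375,300,.045)
P('riserfoot L',299,308,.045);P('riserfoot R',360,308.3,.045)
P('risertop L',296,310,.05);P('risertop R',372,310,.05)
P('ledge black L',299,313,.05);P('R',360,312.8,.05)
```

```text
364 [ 80  79  79  37  38  42  40  39  34  37  39  40  37  39  37  37  39  35
  41  34  36  35  38  36  37  40  35 118 122 125 125 125]
368 [ 76  80  78  40  41  41  40  37  40  41  41  36  37  38  39  36  35  45
  42  43  39  41  34  38  38  39  40 127 129 133 134 134]
372 [ 74  74  71  52  50  48  43  45  40  41  44  39  46  43  39  41  37  43
  37  39  38  38  38  36  39  36  49 128 128 127 128 125]
374 [ 73  75  83 149 147 148 145 146 147 128 130 131 125 124 110 111 115 118
 109 111 115 121 121 124 132 135 138 126 125 127 126 128]
376 [116 116 113 137 139 139 140 140 139 137 141 140 140 135 140 140 136 140
 137 137 132 135 134 136 132 134 128 131 130 131 128 128]
378 [132 128 129 126 128 130 128 127 133 130 129 129 131 129 131 130 130 128
 129 128 129 129 130 127 129 130 131 126 129 129 131 125]
300 [111 109 111 107  76  45  40  33  37  40] [ 37  35  41  36  40  38  50  94 147 148 139 129 128 129 130 119  97  84]
330 [196 193 194 195 194 193 195 192 194 197] [ 39  37  39  36  45  32  39  61 110 147 140 132 131 130 126 130 131 131]
360 [176 172 174 175 169 137  72  39  42  41] [ 39  39  38  37  39  42  39  61 132 141 132 130 129 129 128 120  92  84]
base L [ 524.8 -168.3    0. ]
base R [546.8 -81.9   0. ]
topfront L [ 524.6 -167.5   45. ]
topfront R [545.7 -82.2  45. ]
side L 300 [ 563.3 -178.5   45. ]
side R 300 [585.6 -89.7  45. ]
riserfoot L [ 574.1 -177.2   45. ]
riserfoot R [ 591.6 -108.7   45. ]
risertop L [ 573.5 -180.3   50. ]
risertop R [594.8 -95.7  50. ]
ledge black L [ 578.1 -178.    50. ]
R [ 594.8 -109.9   50. ]
```

servo_tool(targets=[{"xyz": [0,0,0],"angular": [0,0,-8.4],"claw": 8.76},{"xyz": [-0.35,4.44,1.09],"angular": [0,0,0],"claw": 8.76},{"xyz": [-0.35,4.44,1.09],"angular": [0,0,0],"claw": 8.76},{"xyz": [-0.35,4.44,1.09],"angular": [0,0,0],"claw": 8.76},{"xyz": [-0.35,4.44,1.09],"angular": [0,0,0],"claw": 8.76},{"xyz": [-0.35,4.44,1.09],"angular": [0,0,0],"claw": 8.76},{"xyz": [-0.35,4.44,1.09],"angular": [0,0,0],"claw": 8.76},{"xyz": [-0.35,4.44,1.09],"angular": [0,0,0],"claw": 6},{"xyz": [0,0,0],"angular": [0,0,0],"claw": 6},{"xyz": [0,0,0],"angular": [0,0,0],"claw": 6}])

```text
t: 3.0
eef_pos: [0.5209, 0.1778, 0.2191]
ee_rot: [-3.14, -0.001, 3.048]
force: [0.2, -0.8, 0.2]
width: 0.0691
gripper_force: 0.0
```

Run:
```python
from h import *
f=grab('wrist','w2.png'); s=monitor.get_state();print(s['eef_pos'],s['ee_rot'],s['t'])
```

```text
[0.52091329 0.17703358 0.21960952] [-3.14091525e+00 -6.57978167e-04  3.04606659e+00] 3.05
```

View pics/w2.png

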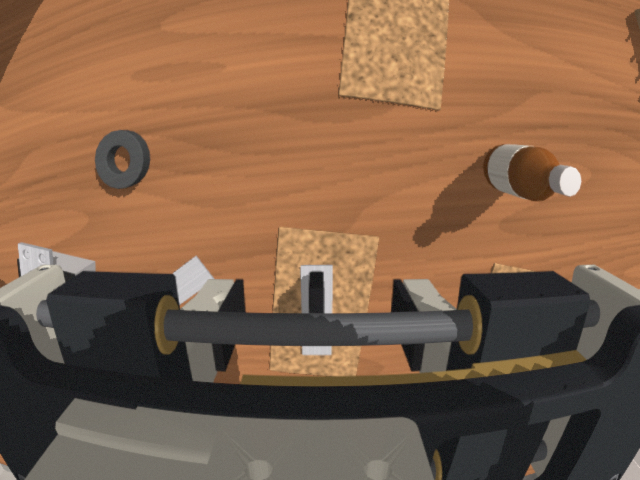

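The lifter's blade runs from v=265 (u 301–333) to v=354 (303–331), with the grip at u 309–324. It looks aligned with the tool.

Run:
```python
from h import *
f=np.load('pics/w2.png.npz'); g=cv2.cvtColor(f['color'],cv2.COLOR_BGR2GRAY)
for v in (268,352): print(v,g[v,296:340])
for u in (305,329): print(u,g[260:270,u],g[348:360,u])
print(g[275,300:336])
P=lambda n,u,v,z:(print(n,np.round(1000*onz(f,u,v,z,True),1)),onz(f,u,v,z,True))[1]
a=P('tailL',301,265,.0055);b=P('tailR',333,265,.0055);c=P('tipL',303,354.5,.0055);d=P('tipR',331.5,354.5,.0055)
t=(a+b)/2;p=(c+d)/2;print(np.arctan2(*(p-t)[[1,0]]),np.linalg.norm(p-t))
P('gripL',309,275,.053);P('gripR',323.5,275,.053)
for q in [(279,228),(378,238),(271,370),(360,375)]:P('mat',*q,.003)
```

```text
268 [144 153 152 131 151 194 202 201 204 205 204 205 202 202 201 201 201 203
 208 200 198 200 199 200 201 206 208 205 204 201 202 201 204 202 199 200
 187 164 158 158 154 150 147 143]
352 [141 149 154 156 124 107 160 193 198 198 202 201 203 199 200 199 199 198
 203 203 200 198 202 204 200 197 198 197 197 197 202 202 200 197 196 175
 141 142 152 161 164 162 158 157]
305 [161 167 162 163 163 162 197 206 205 205] [197 201 200 198 198 197 182 161 145 143 146 145]
329 [149 152 143 133 134 163 197 202 202 200] [197 199 195 200 197 198 185 164 154 152 153 161]
[135 192 199 187 184 183 156 134 123  91  35  22  24  32  26  24  26  24
  22  24  23  30  49 117 193 201 200 201 203 201 201 197 177 141 142 154]
tailL [569.3 157.7   5.5]
tailR [572.3 189.5   5.5]
tipL [674.5 148.2   5.5]
tipR [677.4 179.6   5.5]
-0.09163968701598488 0.10557910150447866
gripL [562.9 167.5  53. ]
gripR [564.1 180.   53. ]
mat [530.1 140.    3. ]
mat [549.3 236.3   3. ]
mat [695.  108.7   3. ]
mat [711.5 210.2   3. ]
```

servo_tool(targets=[{"xyz": [-2.52,0.05,1],"angular": [0,0,0],"claw": 4},{"xyz": [-2.52,0.05,1],"angular": [0,0,0],"claw": 4},{"xyz": [-2.52,0.05,1.2],"angular": [0,0,0],"claw": 4},{"xyz": [0,0,3],"angular": [0,0,0],"claw": 4},{"xyz": [0,0,3],"angular": [0,0,0],"claw": 4},{"xyz": [0,0,3],"angular": [0,0,0],"claw": 4},{"xyz": [0,0,3],"angular": [0,0,0],"claw": 4},{"xyz": [0,0,2],"angular": [0,0,0],"claw": 4},{"xyz": [0,0,1.4],"angular": [0,0,-0.2],"claw": 4},{"xyz": [0,0,0],"angular": [0,0,0],"claw": 4},{"xyz": [0,0,0],"angular": [0,0,0],"claw": 4}])

```text
t: 4.15
eef_pos: [0.5971, 0.1709, 0.0348]
ee_rot: [3.141, 0.001, 3.047]
force: [-1.2, 0.0, 0.5]
width: 0.0401
gripper_force: 0.0
```

servo_tool(targets=[{"xyz": [0,0,0],"angular": [0,0,0],"claw": 0},{"xyz": [0,0,0],"angular": [0,0,0],"claw": 0},{"xyz": [0,0,0],"angular": [0,0,0],"claw": 0},{"xyz": [0,0,0],"angular": [0,0,0],"claw": 0},{"xyz": [0,0,0],"angular": [0,0,0],"claw": 0},{"xyz": [0,0,0],"angular": [0,0,0],"claw": 0},{"xyz": [0,0,0],"angular": [0,0,0],"claw": 0},{"xyz": [0,0,0],"angular": [0,0,0],"claw": 0}], force=50)

```text
t: 4.95
eef_pos: [0.5966, 0.1712, 0.0346]
ee_rot: [3.142, 0.0, 3.048]
force: [-2.1, -1.2, 6.1]
width: 0.0139
gripper_force: 49.9
```

servo_tool(targets=[{"xyz": [0,0,-2],"angular": [0,0,0],"claw": 0},{"xyz": [0,0,-4],"angular": [0,0,0],"claw": 0},{"xyz": [0,0,-4],"angular": [0,0,0],"claw": 0},{"xyz": [0,0,-4],"angular": [0,0,0],"claw": 0},{"xyz": [0,0,-2],"angular": [0,0,0],"claw": 0},{"xyz": [1.85,-3.65,0],"angular": [0,0,0],"claw": 0},{"xyz": [1.85,-3.65,0],"angular": [0,0,0],"claw": 0},{"xyz": [1.85,-3.65,0],"angular": [0,0,0],"claw": 0},{"xyz": [1.85,-3.65,0],"angular": [0,0,0],"claw": 0},{"xyz": [1.85,-3.65,0],"angular": [0,0,0],"claw": 0},{"xyz": [1.85,-3.65,0],"angular": [0,0,0],"claw": 0},{"xyz": [1.85,-3.65,0],"angular": [0,0,0],"claw": 0},{"xyz": [1.85,-3.65,0],"angular": [0,0,0],"claw": 0},{"xyz": [0,0,0],"angular": [0,0,4.05],"claw": 0},{"xyz": [0,0,0],"angular": [0,0,4.05],"claw": 0},{"xyz": [0,0,0],"angular": [0,0,0],"claw": 0},{"xyz": [0,0,0],"angular": [0,0,0],"claw": 0}])

```text
t: 6.65
eef_pos: [0.4216, -0.1055, 0.1938]
ee_rot: [3.141, -0.0, 2.908]
force: [0.5, 0.4, -1.2]
width: 0.0137
gripper_force: 49.9
```

Now down to 66 mm (a 128 mm drop) and look.

servo_tool(targets=[{"xyz": [0,0,3.2],"angular": [0,0,0],"claw": 0},{"xyz": [0,0,3.2],"angular": [0,0,0],"claw": 0},{"xyz": [0,0,3.2],"angular": [0,0,0],"claw": 0},{"xyz": [0,0,2],"angular": [0,0,0],"claw": 0},{"xyz": [0,0,1.2],"angular": [0,0,0],"claw": 0},{"xyz": [0,0,0],"angular": [0,0,0],"claw": 0},{"xyz": [0,0,0],"angular": [0,0,0],"claw": 0}])

```text
t: 7.35
eef_pos: [0.4219, -0.1054, 0.066]
ee_rot: [-3.141, -0.0, 2.908]
force: [0.3, 0.3, -0.5]
width: 0.0135
gripper_force: 49.9
```

Run:
```python
from h import *
w=grab('wrist','w3.png');d=grab('side','d3.png');s=grab('scene','s3.png'); st=monitor.get_state();print(st['eef_pos'],st['ee_rot'],st['t'],st['force'])
C=np.zeros((600,800,3),np.uint8)
C[:230,:400]=w['color'][220:450,120:520]
D=cv2.resize(d['color'][175:275,280:413],None,fx=3,fy=3,interpolation=cv2.INTER_CUBIC);C[300:600,:399]=D
S=cv2.resize(s['color'][215:345,265:398],None,fx=3,fy=3,interpolation=cv2.INTER_CUBIC);C[:390,401:800]=S
cv2.imwrite('pics/c3.png',C)
```

```text
[ 0.42237769 -0.10537207  0.06674089] [3.14094870e+00 1.55049644e-03 2.90677253e+00] 7.5 [-0.30359318 -0.04481549  0.31495471]
```

View pics/c3.png

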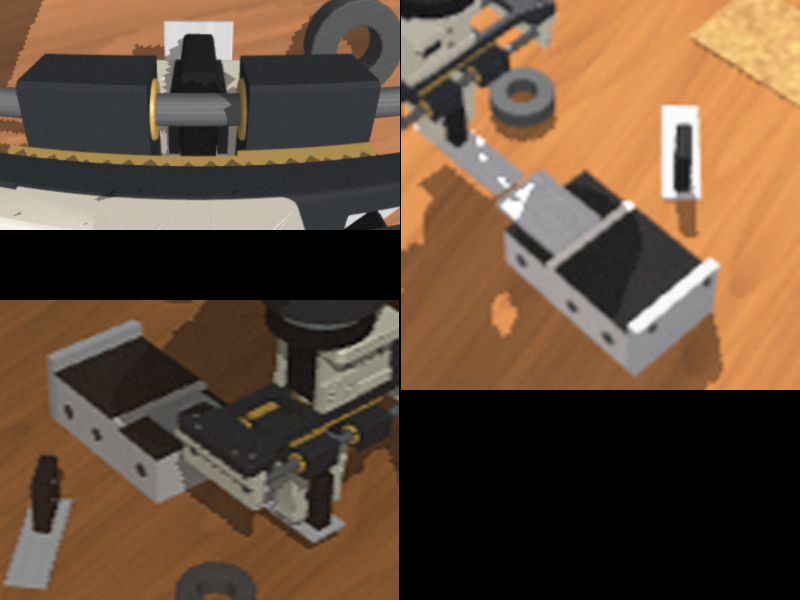

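The side view and scene crops show the blade level, lined up with the plate's near edge at about (510,193) and just short of it. Insert 30 mm and begin lifting.

servo_tool(targets=[{"xyz": [-0.5,0,0],"angular": [0,0,0],"claw": 0},{"xyz": [-0.5,0,0],"angular": [0,0,0],"claw": 0},{"xyz": [-0.5,0,0],"angular": [0,0,0],"claw": 0},{"xyz": [-0.5,0,0],"angular": [0,0,0],"claw": 0},{"xyz": [-0.5,0,0],"angular": [0,0,0],"claw": 0},{"xyz": [-0.5,0,0],"angular": [0,0,0],"claw": 0},{"xyz": [0,0,0],"angular": [0,0,0],"claw": 0},{"xyz": [0,0,-0.2],"angular": [0,0,0],"claw": 0},{"xyz": [0,0,-0.2],"angular": [0,0,0],"claw": 0},{"xyz": [0,0,-0.2],"angular": [0,0,0],"claw": 0},{"xyz": [0,0,-0.2],"angular": [0,0,0],"claw": 0},{"xyz": [-0.05,0,-0.34],"angular": [0,0,0],"claw": 0},{"xyz": [-0.05,0,-0.34],"angular": [0,0,0],"claw": 0},{"xyz": [-0.05,0,-0.34],"angular": [0,0,0],"claw": 0},{"xyz": [-0.05,0,-0.34],"angular": [0,0,0],"claw": 0},{"xyz": [0,0,0],"angular": [0,0,0],"claw": 0}], force=58)

```text
t: 9.1
eef_pos: [0.4532, -0.113, 0.0881]
ee_rot: [3.141, 0.001, 2.906]
force: [0.6, 0.9, -1.9]
width: 0.0136
gripper_force: 57.9
```

Run:
```python
from h import *
d=grab('side');s=grab('scene'); st=monitor.get_state();print(st['eef_pos'],st['ee_rot'],st['t'],st['force'])
C=np.zeros((400,800,3),np.uint8)
D=cv2.resize(d['color'][155:275,280:413],None,fx=3,fy=3,interpolation=cv2.INTER_CUBIC);C[:360,:399]=D
S=cv2.resize(s['color'][215:345,265:398],None,fx=3,fy=3,interpolation=cv2.INTER_CUBIC);C[:390,401:800]=S
cv2.imwrite('pics/c4.png',C)
```

```text
[ 0.45290727 -0.11303782  0.08758538] [3.14141328e+00 3.08716934e-04 2.90585655e+00] 9.2 [ 0.88607116 -0.44892017 -2.52830377]
```

View pics/c4.png

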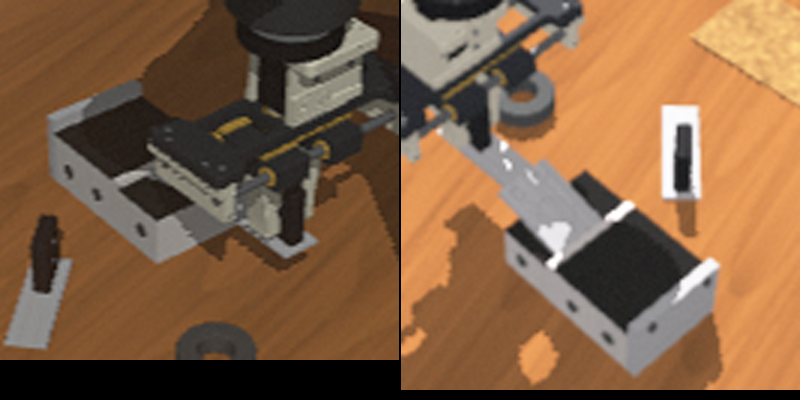

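The plate's near edge is rising on the blade, with its far edge at the riser. Continue along the arc.

servo_tool(targets=[{"xyz": [-0.12,0,-0.32],"angular": [0,0,0],"claw": 0},{"xyz": [-0.12,0,-0.32],"angular": [0,0,0],"claw": 0},{"xyz": [-0.12,0,-0.32],"angular": [0,0,0],"claw": 0},{"xyz": [-0.12,0,-0.32],"angular": [0,0,0],"claw": 0},{"xyz": [-0.18,0,-0.28],"angular": [0,0,0],"claw": 0},{"xyz": [-0.18,0,-0.28],"angular": [0,0,0],"claw": 0},{"xyz": [-0.18,0,-0.28],"angular": [0,0,0],"claw": 0},{"xyz": [-0.18,0,-0.28],"angular": [0,0,0],"claw": 0},{"xyz": [-0.25,0,-0.21],"angular": [0,0,0],"claw": 0},{"xyz": [-0.25,0,-0.21],"angular": [0,0,0],"claw": 0},{"xyz": [-0.25,0,-0.21],"angular": [0,0,0],"claw": 0},{"xyz": [-0.25,0,-0.21],"angular": [0,0,0],"claw": 0},{"xyz": [0,0,0],"angular": [0,0,0],"claw": 0}])

```text
t: 10.5
eef_pos: [0.4748, -0.1183, 0.1202]
ee_rot: [3.142, 0.001, 2.906]
force: [-0.7, 0.4, -1.3]
width: 0.0136
gripper_force: 57.9
```

Run:
```python
from h import *
d=grab('side');s=grab('scene'); st=monitor.get_state();print(st['eef_pos'],st['ee_rot'],st['t'],st['force'])
C=np.zeros((400,800,3),np.uint8)
D=cv2.resize(d['color'][155:275,280:413],None,fx=3,fy=3,interpolation=cv2.INTER_CUBIC);C[:360,:399]=D
S=cv2.resize(s['color'][215:345,265:398],None,fx=3,fy=3,interpolation=cv2.INTER_CUBIC);C[:390,401:800]=S
cv2.imwrite('pics/c5.png',C)
```

```text
[ 0.47417387 -0.1181913   0.11984177] [ 3.14154537e+00 -8.26517729e-05  2.90586098e+00] 10.6 [-0.92344054 -0.55711354 -1.55315462]
```

View pics/c5.png

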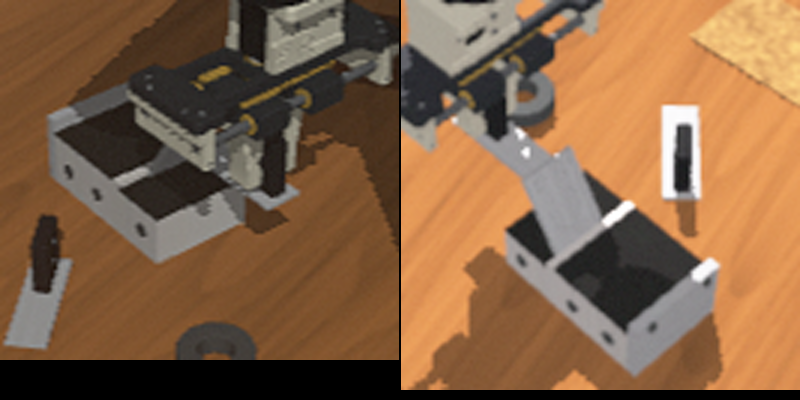

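The plate stands at about 60° against the riser. Continue past upright.

servo_tool(targets=[{"xyz": [-0.24,0,-0.11],"angular": [0,0,0],"claw": 0},{"xyz": [-0.24,0,-0.11],"angular": [0,0,0],"claw": 0},{"xyz": [-0.24,0,-0.11],"angular": [0,0,0],"claw": 0},{"xyz": [-0.24,0,-0.11],"angular": [0,0,0],"claw": 0},{"xyz": [-0.24,0,-0.11],"angular": [0,0,0],"claw": 0},{"xyz": [-0.22,0,-0.03],"angular": [0,0,0],"claw": 0},{"xyz": [-0.22,0,-0.03],"angular": [0,0,0],"claw": 0},{"xyz": [-0.22,0,-0.03],"angular": [0,0,0],"claw": 0},{"xyz": [-0.22,0,-0.03],"angular": [0,0,0],"claw": 0},{"xyz": [-0.22,0,-0.03],"angular": [0,0,0],"claw": 0},{"xyz": [-0.22,0,-0.03],"angular": [0,0,0],"claw": 0},{"xyz": [-0.2,0,0.01],"angular": [0,0,0],"claw": 0},{"xyz": [-0.2,0,0.01],"angular": [0,0,0],"claw": 0},{"xyz": [-0.2,0,0.01],"angular": [0,0,0],"claw": 0},{"xyz": [-0.2,0,0.01],"angular": [0,0,0],"claw": 0},{"xyz": [-0.2,0,0.01],"angular": [0,0,0],"claw": 0},{"xyz": [-0.2,0,0.01],"angular": [0,0,0],"claw": 0},{"xyz": [-0.2,0,0.01],"angular": [0,0,0],"claw": 0},{"xyz": [0,0,0],"angular": [0,0,0],"claw": 0},{"xyz": [0,0,0],"angular": [0,0,0],"claw": 0}])

```text
t: 12.6
eef_pos: [0.5123, -0.1273, 0.1265]
ee_rot: [3.142, -0.0, 2.906]
force: [0.1, 0.4, -1.2]
width: 0.0136
gripper_force: 57.9
```

Run:
```python
from h import *
d=grab('side');s=grab('scene','s6.png'); st=monitor.get_state();print(st['eef_pos'],st['ee_rot'],st['t'],st['force'])
C=np.zeros((400,800,3),np.uint8)
D=cv2.resize(d['color'][155:275,280:413],None,fx=3,fy=3,interpolation=cv2.INTER_CUBIC);C[:360,:399]=D
S=cv2.resize(s['color'][215:345,265:398],None,fx=3,fy=3,interpolation=cv2.INTER_CUBIC);C[:390,401:800]=S
cv2.imwrite('pics/c6.png',C)
```

```text
[ 0.51221355 -0.12734471  0.12648517] [-3.14158636e+00 -9.30304925e-05  2.90594044e+00] 12.7 [-0.24978103  0.63919735 -1.69638071]
```

View pics/c6.png

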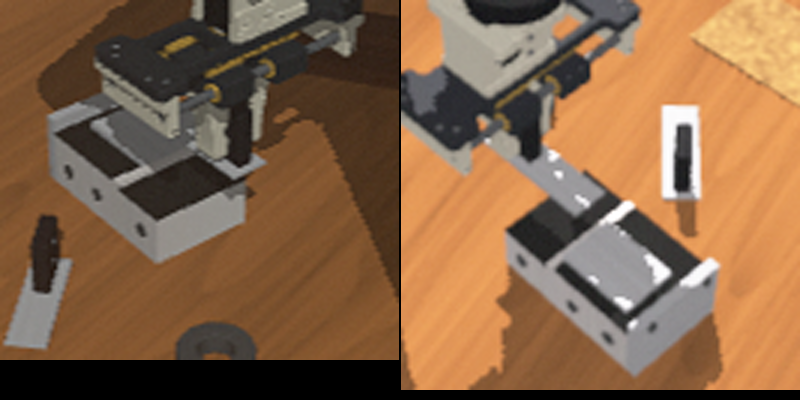

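The plate has fallen onto the ledge, plain face up, with crop corners near (595,225), (557,262), (632,308), (670,268). I'll measure it in block axes.

Run:
```python
from h import *
f=np.load('pics/s6.png.npz')
def B(p):
    d=(p[:2]*1000-[584.3,-137.8]); c,s=np.cos(-.247),np.sin(-.247); return np.round([d[0]*c+d[1]*s,-d[0]*s+d[1]*c],1)
S=lambda n,x,y,z:print(n,B(onz(f,265+(x-401)/3,215+y/3,z)))
for p in [(595,222),(555,258),(632,308),(671,268)]:S('plate',*p,.056)
S('riserL',634,205,.05);S('riserR',550,265,.05);S('barL',718,262,.062);S('barR',632,330,.062)
S('tip L',607,188,.0973);S('tip R',581,214,.0973)
s=monitor.get_state();print(B(s['eef_pos']))
```

```text
plate [1.  5.3]
plate [  4.  -41.9]
plate [ 78.4 -32.1]
plate [73.9 16.1]
riserL [ 7.8 43.4]
riserR [  3.  -46.4]
barL [98.2 43.1]
barR [ 94.6 -49.1]
tip L [ 5.8 12.9]
tip R [  9.7 -19.3]
[-72.5  -7.5]
```

servo_tool(targets=[{"xyz": [1.5,0,0],"angular": [0,0,0],"claw": 0},{"xyz": [1.5,-0.6,0],"angular": [0,0,0.65],"claw": 0},{"xyz": [0,0,1.5],"angular": [0,0,0],"claw": 0},{"xyz": [0,0,1.5],"angular": [0,0,0],"claw": 0},{"xyz": [0,0,0.8],"angular": [0,0,0],"claw": 0},{"xyz": [0,0,0.5],"angular": [0,0,0],"claw": 0},{"xyz": [0,0,0],"angular": [0,0,0],"claw": 0},{"xyz": [0,0,0],"angular": [0,0,0],"claw": 0}])

```text
t: 13.5
eef_pos: [0.4821, -0.1262, 0.0838]
ee_rot: [-3.142, 0.0, 2.895]
force: [-0.8, 0.2, -1.2]
width: 0.0136
gripper_force: 57.9
```

```bash
cat >> h.py <<'E'
def B(p):
    d=(np.array(p)[:2]*1000-[584.3,-137.8]); c,s=np.cos(-.247),np.sin(-.247); return np.round([d[0]*c+d[1]*s,-d[0]*s+d[1]*c],1)
E
python3 - <<'E'
from h import *
d=grab('side','d7.png');s=grab('scene','s7.png'); st=monitor.get_state();print(st['eef_pos'],B(st['eef_pos']),st['ee_rot'],st['t'],st['force'])
C=np.zeros((400,800,3),np.uint8)
D=cv2.resize(d['color'][175:245,290:380],None,fx=4.4,fy=4.4,interpolation=cv2.INTER_CUBIC);C[:308,:396]=D
S=cv2.resize(s['color'][255:345,292:382],None,fx=4.4,fy=4.4,interpolation=cv2.INTER_CUBIC);C[:396,400:796]=S
cv2.imwrite('pics/c7.png',C)
E
```

```text
[ 0.48220113 -0.12615751  0.08403048] [-101.8  -13.7] [3.14136536e+00 9.08731931e-04 2.89478185e+00] 13.6 [-0.30178573 -0.00463696 -0.81492758]
```

View pics/c7.png

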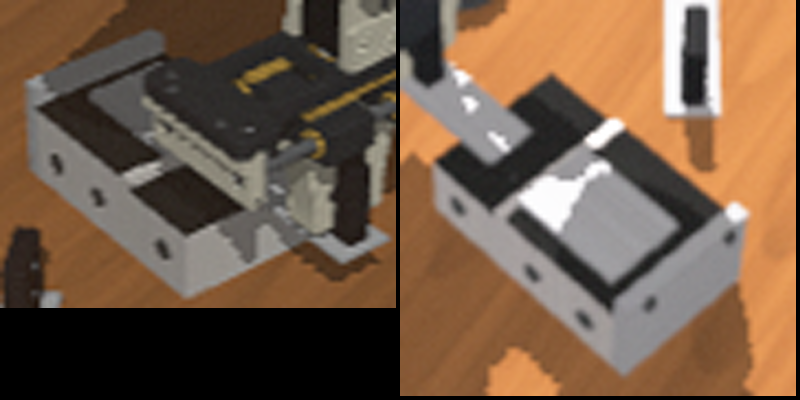

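The scene crop shows the blade tip (492–535, 130–165) facing the plate's near edge (512–575, 152–205), level with the ledge. I have used all 10 views, so from here on I measure numerically.

Run:
```python
from h import *
f=np.load('pics/s7.png.npz')
S=lambda n,x,y,z:print(n,B(onz(f,292+(x-400)/4.4,255+y/4.4,z)))
S('tipL',535,131,.054);S('tipR',492,165,.054)
for p in [(512,205),(610,286),(680,228),(575,152)]:S('pl',*p,.056)
S('riserL',622,126,.05);S('riserR',500,212,.05)
# gray profile along block x at several y at z=.056 to find edges
g=cv2.cvtColor(f['color'],cv2.COLOR_BGR2GRAY).astype(np.float32)
c,s=np.cos(-.247),np.sin(-.247)
for y in (-25,-12,0):
    r=[]
    for x in range(-30,104,3):
        u,v=proj(f,[.5843+(x*c-y*s)/1000,-.1378+(x*s+y*c)/1000,.054]); r.append(int(cv2.getRectSubPix(g,(1,1),(float(u),float(v)))[0,0]))
    print(y,r)
```

```text
tipL [-20.9   3.3]
tipR [-20.6 -29.6]
pl [  7.1 -41.2]
pl [ 79.2 -40.3]
pl [79.8 12.1]
pl [5.7 7.7]
riserL [ 8.1 42.3]
riserR [  2.8 -46. ]
-25 [154, 153, 122, 63, 32, 38, 39, 43, 39, 45, 110, 187, 248, 251, 252, 252, 252, 252, 252, 251, 231, 166, 157, 157, 157, 157, 157, 157, 157, 156, 157, 156, 157, 158, 155, 136, 74, 35, 93, 142, 151, 150, 143, 140, 143]
-12 [186, 154, 130, 64, 35, 35, 35, 36, 35, 43, 101, 166, 224, 232, 245, 251, 251, 251, 239, 180, 156, 155, 155, 155, 156, 157, 156, 157, 157, 157, 157, 159, 158, 159, 156, 129, 56, 37, 79, 138, 151, 150, 145, 142, 142]
0 [145, 144, 104, 51, 32, 32, 35, 36, 37, 36, 95, 154, 153, 152, 152, 161, 225, 201, 153, 152, 152, 153, 153, 152, 153, 152, 153, 153, 152, 153, 153, 152, 152, 153, 151, 133, 74, 37, 68, 133, 152, 150, 145, 141, 142]
```

servo_tool(targets=[{"xyz": [-0.4,0,0],"angular": [0,0,0],"claw": 0},{"xyz": [-0.4,0,0],"angular": [0,0,0],"claw": 0},{"xyz": [-0.4,0,0],"angular": [0,0,0],"claw": 0},{"xyz": [-0.4,0,0],"angular": [0,0,0],"claw": 0},{"xyz": [-0.4,0,0],"angular": [0,0,0],"claw": 0},{"xyz": [-0.2,0,0],"angular": [0,0,0],"claw": 0},{"xyz": [-0.2,0,0],"angular": [0,0,0],"claw": 0},{"xyz": [-0.2,0,0],"angular": [0,0,0],"claw": 0},{"xyz": [-0.2,0,0],"angular": [0,0,0],"claw": 0},{"xyz": [-0.2,0,0],"angular": [0,0,0],"claw": 0},{"xyz": [-0.2,0,0],"angular": [0,0,0],"claw": 0},{"xyz": [-0.2,0,0],"angular": [0,0,0],"claw": 0},{"xyz": [-0.2,0,0],"angular": [0,0,0],"claw": 0},{"xyz": [0,0,0],"angular": [0,0,0],"claw": 0}])

```text
t: 15.0
eef_pos: [0.517, -0.135, 0.0835]
ee_rot: [3.142, 0.0, 2.895]
force: [-0.5, 0.7, -0.6]
width: 0.0136
gripper_force: 57.9
```

```bash
cat > prof.py <<'E'
from h import *
import sys
f=grab('scene',sys.argv[1]);st=monitor.get_state();print(st['eef_pos'],B(st['eef_pos']),st['ee_rot'],st['t'],st['force'],st['width'])
g=cv2.cvtColor(f['color'],cv2.COLOR_BGR2GRAY).astype(np.float32)
c,s=np.cos(-.247),np.sin(-.247)
def G(x,y,z=.054):
    u,v=proj(f,[.5843+(x*c-y*s)/1000,-.1378+(x*s+y*c)/1000,z]); return int(cv2.getRectSubPix(g,(1,1),(float(u),float(v)))[0,0])
for y in (-35,-25,-12,0,6): print(y,[G(x,y) for x in range(-30,104,3)])
print('y@55',[G(55,y) for y in range(-48,48,3)])
E
python3 prof.py s8.png
```

```text
[ 0.51694135 -0.13500257  0.08350045] [-66.  -13.8] [3.14155578e+00 3.30390883e-04 2.89466246e+00] 15.05 [-0.42948732 -0.18064727 -1.66258135] 0.013430095352260276
-35 [38, 38, 38, 39, 35, 34, 36, 38, 37, 47, 122, 168, 161, 101, 110, 135, 139, 140, 141, 141, 144, 147, 145, 154, 193, 203, 204, 202, 209, 213, 213, 214, 205, 209, 210, 220, 168, 139, 124, 141, 151, 151, 122, 89, 111]
-25 [154, 153, 153, 153, 154, 153, 152, 154, 153, 153, 153, 153, 153, 154, 156, 157, 157, 156, 156, 155, 157, 157, 182, 243, 251, 252, 251, 251, 251, 251, 251, 251, 251, 251, 248, 207, 156, 151, 141, 147, 151, 148, 144, 140, 142]
-12 [186, 215, 222, 228, 190, 156, 155, 153, 155, 155, 169, 156, 156, 187, 186, 221, 172, 154, 154, 155, 155, 155, 155, 207, 237, 246, 249, 250, 251, 250, 251, 251, 247, 201, 159, 158, 158, 152, 133, 144, 152, 150, 145, 142, 142]
0 [146, 145, 143, 140, 144, 144, 143, 142, 143, 142, 140, 152, 154, 147, 146, 153, 154, 153, 153, 153, 151, 152, 153, 152, 153, 153, 153, 161, 239, 249, 249, 236, 167, 152, 153, 153, 153, 145, 120, 135, 151, 151, 146, 144, 144]
6 [49, 43, 43, 40, 42, 40, 41, 36, 37, 49, 106, 162, 161, 120, 119, 151, 154, 153, 154, 153, 153, 153, 153, 153, 152, 153, 154, 153, 225, 248, 249, 222, 163, 153, 153, 153, 153, 146, 124, 141, 152, 152, 146, 141, 142]
y@55 [61, 54, 52, 76, 183, 245, 252, 252, 251, 251, 250, 250, 251, 251, 249, 248, 247, 242, 240, 250, 248, 192, 84, 53, 53, 53, 53, 54, 53, 94, 151, 163]
```

servo_tool(targets=[{"xyz": [-0.1,0,0],"angular": [0,0,0],"claw": 0},{"xyz": [-0.1,0,0],"angular": [0,0,0],"claw": 0},{"xyz": [-0.1,0,0],"angular": [0,0,0],"claw": 0},{"xyz": [-0.1,0,0],"angular": [0,0,0],"claw": 0},{"xyz": [-0.1,0,0],"angular": [0,0,0],"claw": 0},{"xyz": [0,0,0],"angular": [0,0,0],"claw": 0}])

```text
t: 15.65
eef_pos: [0.5217, -0.1362, 0.0835]
ee_rot: [3.142, 0.0, 2.895]
force: [-0.4, 0.2, -1.7]
width: 0.0138
gripper_force: 57.9
```

servo_tool(targets=[{"xyz": [-0.1,0,0],"angular": [0,0,0],"claw": 0},{"xyz": [0,0,0],"angular": [0,0,0],"claw": 0}])

```text
t: 15.85
eef_pos: [0.5226, -0.1365, 0.0835]
ee_rot: [3.142, 0.0, 2.895]
force: [-1.0, 0.2, -0.9]
width: 0.0137
gripper_force: 57.9
```

servo_tool(targets=[{"xyz": [-0.1,0,0],"angular": [0,0,0],"claw": 0},{"xyz": [0,0,0],"angular": [0,0,0],"claw": 0}])

```text
t: 16.05
eef_pos: [0.5229, -0.1366, 0.0834]
ee_rot: [-3.141, -0.001, 2.894]
force: [-3.9, 2.0, 1.0]
width: 0.0138
gripper_force: 57.9
```

servo_tool(targets=[{"xyz": [-0.1,0,0],"angular": [0,0,0],"claw": 0},{"xyz": [0,0,0],"angular": [0,0,0],"claw": 0},{"xyz": [0,0,0],"angular": [0,0,0],"claw": 0}])

```text
t: 16.35
eef_pos: [0.5229, -0.1368, 0.0832]
ee_rot: [-3.141, -0.003, 2.894]
force: [-5.6, 3.4, 2.5]
width: 0.0141
gripper_force: 57.9
```

```bash
python3 prof.py s9.png
```

```text
[ 0.52290735 -0.13677342  0.08317227] [-59.8 -14. ] [-3.14124478e+00 -2.64302532e-03  2.89433149e+00] 16.4 [-5.84652451  2.85978435  2.91421741] 0.013843987299714127
-35 [40, 41, 38, 41, 39, 37, 38, 39, 40, 48, 124, 165, 158, 95, 43, 51, 98, 135, 141, 141, 143, 149, 145, 144, 141, 176, 204, 202, 205, 210, 213, 213, 204, 208, 211, 220, 212, 210, 201, 162, 150, 149, 123, 89, 112]
-25 [154, 154, 154, 155, 154, 154, 154, 153, 154, 153, 153, 154, 155, 153, 153, 155, 156, 155, 156, 157, 157, 156, 156, 156, 156, 214, 248, 251, 251, 251, 251, 251, 251, 251, 250, 251, 250, 239, 162, 150, 149, 149, 143, 140, 143]
-12 [153, 154, 162, 227, 251, 204, 159, 153, 154, 154, 155, 154, 155, 187, 168, 154, 201, 189, 154, 155, 154, 155, 154, 155, 156, 194, 228, 243, 244, 248, 251, 250, 251, 250, 250, 238, 167, 157, 156, 151, 151, 150, 144, 141, 142]
0 [167, 146, 140, 135, 135, 140, 141, 141, 144, 139, 138, 153, 156, 147, 138, 140, 143, 150, 152, 153, 151, 151, 152, 151, 152, 152, 152, 153, 154, 153, 227, 249, 249, 244, 208, 153, 151, 151, 152, 153, 152, 150, 144, 142, 143]
6 [54, 53, 45, 37, 34, 39, 37, 35, 38, 46, 106, 162, 161, 110, 41, 55, 122, 151, 153, 153, 153, 153, 152, 153, 153, 153, 152, 153, 153, 199, 244, 250, 250, 248, 219, 160, 153, 154, 154, 153, 152, 151, 147, 141, 142]
y@55 [61, 54, 51, 69, 176, 244, 251, 251, 251, 251, 250, 250, 247, 191, 153, 151, 153, 157, 157, 156, 149, 108, 58, 51, 52, 53, 53, 53, 53, 93, 153, 163]
```

The gap to the bar has closed at every y sampled, the near edge is parallel to the bar, and the arm stalls with contact force. Retreat.

servo_tool(targets=[{"xyz": [0.3,0,0],"angular": [0,0,0],"claw": 0},{"xyz": [0.7,0,0],"angular": [0,0,0],"claw": 0},{"xyz": [1.5,0,0],"angular": [0,0,0],"claw": 0},{"xyz": [2,0,0],"angular": [0,0,0],"claw": 0},{"xyz": [2,0,0],"angular": [0,0,0],"claw": 0},{"xyz": [0,0,-3],"angular": [0,0,0],"claw": 0},{"xyz": [0,0,-4],"angular": [0,0,0],"claw": 0},{"xyz": [0,0,-4],"angular": [0,0,0],"claw": 0},{"xyz": [0,0,0],"angular": [0,0,-8.5],"claw": 0},{"xyz": [0,0,0],"angular": [0,0,0],"claw": 0},{"xyz": [0,0,0],"angular": [0,0,0],"claw": 0}])

```text
t: 17.5
eef_pos: [0.4608, -0.121, 0.193]
ee_rot: [3.141, -0.0, 3.039]
force: [-0.4, -1.5, -1.8]
width: 0.0136
gripper_force: 57.9
```

```bash
python3 prof.py s10.png
python3 - <<'E'
from h import *
s=monitor.get_state();p=s['eef_pos'];y=s['ee_rot'][2];d=np.array([.5966,.1712])-p[:2]
print('dx,dy tool cm',100*(d@[np.cos(y),np.sin(y)]),100*(d@[np.sin(y),-np.cos(y)]),'dyaw deg',np.degrees(3.048-y))
# plate corners in scene image by mask, plain top
f=grab('side','d10.png')
g=cv2.cvtColor(f['color'],cv2.COLOR_BGR2GRAY).astype(np.float32);c,sn=np.cos(-.247),np.sin(-.247)
for yy in (-35,-25,-12,0,6):
    r=[]
    for x in range(-9,106,3):
        u,v=proj(f,[.5843+(x*c-yy*sn)/1000,-.1378+(x*sn+yy*c)/1000,.056]); r.append(int(cv2.getRectSubPix(g,(1,1),(float(u),float(v)))[0,0]))
    print(yy,r)
E
```

```text
[ 0.46064518 -0.12102776  0.19266365] [-124.  -14.] [-3.14148304e+00 -1.32921095e-03  3.03915013e+00] 17.55 [ 0.05930734  0.0494203  -1.04338911] 0.013973540553886315
-35 [52, 53, 56, 54, 54, 53, 54, 54, 53, 76, 214, 251, 241, 165, 65, 58, 101, 136, 142, 140, 143, 146, 144, 156, 159, 166, 173, 188, 203, 211, 212, 205, 201, 209, 211, 220, 211, 211, 201, 162, 151, 149, 123, 89, 111]
-25 [54, 53, 53, 54, 54, 55, 54, 55, 55, 76, 193, 253, 251, 164, 59, 111, 228, 239, 236, 242, 246, 251, 251, 251, 251, 251, 251, 251, 251, 251, 251, 251, 251, 251, 251, 250, 251, 251, 249, 249, 247, 233, 164, 141, 143]
-12 [53, 54, 54, 56, 54, 54, 54, 55, 56, 69, 179, 253, 250, 166, 63, 93, 218, 250, 251, 251, 251, 251, 251, 251, 251, 251, 251, 251, 251, 250, 251, 250, 251, 250, 251, 250, 250, 250, 250, 248, 247, 243, 190, 145, 142]
0 [53, 54, 57, 56, 55, 54, 55, 54, 53, 55, 169, 250, 252, 177, 70, 82, 215, 249, 250, 249, 250, 250, 250, 249, 250, 249, 249, 249, 250, 249, 249, 249, 249, 249, 249, 249, 249, 248, 248, 247, 248, 243, 191, 145, 142]
6 [54, 54, 54, 53, 53, 54, 54, 54, 54, 73, 191, 250, 250, 196, 
[... 631 characters left out ...]
, 136, 137, 137, 136, 135, 136, 136, 137, 137, 137, 137, 137, 137, 137, 136, 136, 135, 127, 119, 123, 130, 134, 124]
-12 [140, 148, 155, 138, 66, 33, 36, 59, 110, 124, 130, 134, 135, 134, 133, 133, 133, 133, 134, 135, 135, 135, 135, 135, 136, 136, 136, 135, 135, 136, 136, 137, 134, 126, 120, 121, 129, 131, 124]
0 [133, 151, 155, 136, 60, 31, 33, 50, 101, 123, 129, 132, 133, 132, 132, 133, 133, 133, 132, 132, 132, 133, 132, 132, 133, 132, 133, 133, 132, 132, 131, 133, 133, 125, 118, 120, 127, 133, 129]
6 [133, 145, 153, 129, 61, 31, 33, 55, 107, 124, 131, 132, 133, 133, 133, 132, 132, 132, 132, 133, 133, 133, 134, 132, 132, 133, 133, 133, 133, 133, 132, 133, 132, 123, 116, 120, 130, 133, 133]
```

servo_tool(targets=[{"xyz": [-1.32,3.81,0],"angular": [0,0,0],"claw": 0},{"xyz": [-1.32,3.81,0],"angular": [0,0,0],"claw": 0},{"xyz": [-1.32,3.81,0],"angular": [0,0,0],"claw": 0},{"xyz": [-1.32,3.81,0],"angular": [0,0,0],"claw": 0},{"xyz": [-1.32,3.81,0],"angular": [0,0,0],"claw": 0},{"xyz": [-1.32,3.81,0],"angular": [0,0,0],"claw": 0},{"xyz": [-1.32,3.81,0],"angular": [0,0,0],"claw": 0},{"xyz": [-1.32,3.81,0],"angular": [0,0,-0.5],"claw": 0},{"xyz": [0,0,3.5],"angular": [0,0,0],"claw": 0},{"xyz": [0,0,3.5],"angular": [0,0,0],"claw": 0},{"xyz": [0,0,3.5],"angular": [0,0,0],"claw": 0},{"xyz": [0,0,2.5],"angular": [0,0,0],"claw": 0},{"xyz": [0,0,1.5],"angular": [0,0,0],"claw": 0},{"xyz": [0,0,0.5],"angular": [0,0,0],"claw": 0},{"xyz": [0,0,0],"angular": [0,0,0],"claw": 0},{"xyz": [0,0,0],"angular": [0,0,0],"claw": 0}])

```text
t: 19.2
eef_pos: [0.5969, 0.1721, 0.044]
ee_rot: [3.141, 0.001, 3.051]
force: [-0.5, 0.3, -1.7]
width: 0.0136
gripper_force: 57.9
```

servo_tool(targets=[{"xyz": [0,0,0.3],"angular": [0,0,0],"claw": 0},{"xyz": [0,0,0.3],"angular": [0,0,0],"claw": 0},{"xyz": [0,0,0.2],"angular": [0,0,0],"claw": 0},{"xyz": [0,0,0],"angular": [0,0,0],"claw": 0},{"xyz": [0,0,0],"angular": [0,0,0],"claw": 0}])

```text
t: 19.7
eef_pos: [0.5965, 0.1719, 0.0356]
ee_rot: [3.142, 0.0, 3.052]
force: [1.1, 0.4, -1.5]
width: 0.0139
gripper_force: 57.9
```

servo_tool(targets=[{"xyz": [0,0,0.1],"angular": [0,0,0],"claw": 0},{"xyz": [0,0,0],"angular": [0,0,0],"claw": 0}])

```text
t: 19.9
eef_pos: [0.5966, 0.1719, 0.0346]
ee_rot: [3.141, 0.0, 3.052]
force: [0.8, -0.4, -0.8]
width: 0.0137
gripper_force: 57.9
```

servo_tool(targets=[{"xyz": [0,0,0.05],"angular": [0,0,0],"claw": 0},{"xyz": [0,0,0],"angular": [0,0,0],"claw": 0},{"xyz": [0,0,0],"angular": [0,0,0],"claw": 0}], force=5)

```text
t: 20.2
eef_pos: [0.5966, 0.1719, 0.0345]
ee_rot: [3.141, 0.0, 3.052]
force: [-2.5, -1.1, 5.8]
width: 0.0138
gripper_force: 5.0
```

servo_tool(targets=[{"xyz": [0,0,0],"angular": [0,0,0],"claw": 3.5},{"xyz": [0,0,0],"angular": [0,0,0],"claw": 3.5},{"xyz": [0,0,0],"angular": [0,0,0],"claw": 3.5},{"xyz": [0,0,0],"angular": [0,0,0],"claw": 3.5},{"xyz": [0,0,0],"angular": [0,0,0],"claw": 3.5},{"xyz": [0,0,0],"angular": [0,0,0],"claw": 3.5}])

```text
t: 20.8
eef_pos: [0.5965, 0.1719, 0.034]
ee_rot: [-3.142, -0.0, 3.052]
force: [-0.5, 0.4, -0.2]
width: 0.0347
gripper_force: 0.0
```

servo_tool(targets=[{"xyz": [0,0,-1],"angular": [0,0,0],"claw": 3.5},{"xyz": [0,0,-3],"angular": [0,0,0],"claw": 3.5},{"xyz": [0,0,-4],"angular": [0,0,0],"claw": 3.5},{"xyz": [0,0,-4],"angular": [0,0,0],"claw": 3.5},{"xyz": [0,0,-4],"angular": [0,0,0],"claw": 3.5},{"xyz": [2.5,0,-2.5],"angular": [0,0,0],"claw": 3.5},{"xyz": [2.5,0,0],"angular": [0,0,0],"claw": 6},{"xyz": [2.5,0,0],"angular": [0,0,0],"claw": 6},{"xyz": [0,0,0],"angular": [0,0,0],"claw": 6},{"xyz": [0,0,0],"angular": [0,0,0],"claw": 6}])

```text
t: 21.8
eef_pos: [0.5218, 0.1788, 0.2202]
ee_rot: [3.14, 0.001, 3.053]
force: [0.5, -0.7, -0.4]
width: 0.0583
gripper_force: 0.0
```

```bash
python3 - <<'E'
from h import *
s=monitor.get_state();print(s['eef_pos'],s['ee_rot'],s['t'],s['width'])
f=grab('wrist','w11.png');hsv=cv2.cvtColor(f['color'],cv2.COLOR_BGR2HSV)
m=((hsv[...,1]<30)&(hsv[...,2]>165)).astype(np.uint8);m[:240]=0;m[365:]=0;m[:,:270]=0;m[:,370:]=0
n,l,st,c=cv2.connectedComponentsWithStats(m)
for i in range(1,n):
    if st[i,4]>60:
        print(st[i])
        x,y,w,h,_=st[i]
        for v in (y+1,y+h-2):
            q=np.where(l[v]==i)[0]; 
            print(v,q.min(),q.max(),[np.round(1000*onz(f,u,v,.0055,True),1) for u in (q.min(),q.max()+1)])
import os
a=np.load('pics/scene0.png.npz')['color'];b=grab('scene','s11.png')['color'];
# bystanders unmoved: image differences
for n,(u0,u1,v0,v1) in dict(bottle=(375,397,145,182),ring=(294,318,237,260),case=(222,286,372,420),lift2=(350,366,250,280),lifter=(378,416,212,246)).items():
    print(n,np.mean(np.abs(a[v0:v1,u0:u1].astype(int)-b[v0:v1,u0:u1])))
E
python3 prof.py s12.png
```

```text
[0.52175375 0.17881873 0.22024335] [3.14049837e+00 1.46415845e-03 3.05271113e+00] 21.8 0.058330373188152505
[302 264  32  49 517]
265 302 332 [array([571.4, 160.2,   5.5]), array([574.2, 191.2,   5.5])]
311 326 332 [array([624.8, 180.1,   5.5]), array([625.4, 187.4,   5.5])]
[303 346  29   7 201]
347 303 331 [array([667.2, 151.3,   5.5]), array([670. , 183.1,   5.5])]
351 303 331 [array([672.4, 150.7,   5.5]), array([675.3, 182.7,   5.5])]
bottle 14.794430794430795
ring 1.644927536231884
case 21.441297743055557
lift2 4.36875
lifter 9.261867905056759
[0.52238532 0.17865156 0.21913788] [-137.4  291.7] [-3.14154681e+00  2.60431038e-04  3.05156778e+00] 21.95 [-0.00238995 -0.42292966  0.0074977 ] 0.059774269482225535
-35 [53, 54, 55, 55, 56, 55, 54, 55, 55, 62, 127, 170, 160, 95, 42, 48, 97, 137, 142, 141, 145, 148, 144, 145, 142, 144, 147, 146, 144, 143, 147, 143, 146, 149, 149, 153, 148, 148, 149, 150, 151, 150, 124, 90, 112]
-25 [55, 54, 53, 54, 57, 54, 54, 54, 55, 61, 117, 170, 161, 91, 39, 65, 133, 156, 158, 158, 157, 159, 159, 158, 157, 157, 158, 158, 158, 158, 158, 159, 159, 159, 1
[... 155 characters left out ...]
 155, 157, 157, 156, 158, 158, 157, 158, 158, 157, 160, 159, 159, 158, 158, 159, 156, 154, 151, 150, 146, 143, 144]
0 [54, 55, 57, 54, 54, 53, 54, 55, 54, 57, 107, 161, 164, 99, 43, 47, 120, 151, 152, 153, 153, 152, 153, 154, 155, 154, 154, 156, 155, 153, 154, 153, 153, 154, 155, 154, 154, 153, 154, 154, 153, 152, 147, 144, 144]
6 [55, 55, 55, 54, 53, 53, 53, 55, 54, 73, 185, 216, 174, 111, 43, 57, 123, 153, 154, 155, 155, 155, 154, 154, 154, 154, 155, 153, 154, 155, 155, 154, 155, 155, 155, 155, 155, 153, 154, 153, 153, 154, 147, 144, 144]
y@55 [45, 34, 37, 66, 132, 155, 159, 159, 158, 156, 157, 155, 158, 157, 155, 154, 154, 153, 155, 157, 152, 108, 51, 36, 35, 34, 33, 35, 36, 67, 101, 101]
```

```bash
python3 -c "
from h import *
print(order.job_done())"
```

```text
the job is handed in; nothing more can be done
None
```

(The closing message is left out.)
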